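# Quick run check of the vortex mixer

### The job

Check the mixer with a light fingertip, picking nothing up: press the timer's long bar all the way in to start it, then press the mixer's round rubber cup down and keep it down for at least two seconds before letting it come up, and then press the power box's round key all the way in to switch off. Press gently and leave all three devices where they stand, and leave everything else on the bench alone.

Things in the scene. Friction and masses are not known exactly. Their poses are not given: they have to be found in the camera images.
- mixer: small white vortex mixer with a round black rubber cup on top, 130 (its x) by 110 by 126 mm tall to the cup's top; fixed to the bench; origin at the centre of its underside, z up. The cup's axis stands 15 mm along its +x
- cup_top (a point): centre of the flat top of the mixer's round black rubber cup (58 mm across), 126 mm above the bench when up; moves down with the cup
- cup (a joint): how far the cup is pressed down, m: 0 up, 0.008 at its stop (the mixer runs from 0.006). It is sprung: starts to move at about 2 N, at the stop takes about 5 N, comes up when let go
- timer: flat white bench timer, loose on the bench, about 0.45 kg, 85 (its x) by 120 (its y) mm, casing 36 mm tall; a long grey key bar lies along its y on top, the display beside it; origin at the centre of its underside, z up
- bar_top (a point): centre of the top of the timer's long bar key (22 by 80 mm, long side along the timer's y, 20 mm from the timer's middle along its -x), 48 mm above the bench when out; moves down with the key
- bar (a joint): how far the timer's bar is pressed in, m: 0 out, 0.008 at its stop (the timer is started from 0.006). About 3.5 N starts it and 5 N brings it to the stop; it stays in where it is left
- powerbox: white mains power box, loose on the bench, about 0.6 kg, 115 (its x) by 95 (its y) mm, casing 46 mm tall, with one round grey key and a flat socket on top; origin at the centre of its underside, z up
- round_key_top (a point): centre of the flat top of the power box's round key (36 mm across, 25 mm from the box's middle along its -x), 58 mm above the bench when out; moves down with the key
- round_key (a joint): how far the round key is pressed in, m: 0 out, 0.008 at its stop (power is off from 0.006). About 3.5 N starts it and 5 N brings it to the stop; it stays in where it is left
- specimen_jar: a bystander, to be left alone: pale round specimen jar with a paper band and a white cap, loose, 44 mm across, 60 mm tall; origin at the centre of its underside
- reagent_bottle: a bystander, to be left alone: amber round bottle with a white cap, loose, 52 mm across, 110 mm tall; origin at the centre of its underside
- beaker: a bystander, to be left alone: open glass beaker, loose, 50 mm across, 65 mm tall; origin at the centre of its underside
- petri_dish: a bystander, to be left alone: flat round clear dish, loose, 62 mm across, 16 mm tall; origin at the centre of its underside
- slide_box: a bystander, to be left alone: plain white box for slides, loose, 85 (its x) by 45 by 30 mm tall; origin at the centre of its underside
- tube_rack: a bystander, to be left alone: white rack with three capped tubes in a row, loose, 45 (its x) by 100 (its y) mm, 92 mm tall with the tubes; origin at the centre of its underside
- marker: a bystander, to be left alone: black marker pen lying on the bench along its x, loose, 12 mm thick, about 130 mm long; origin on the bench under its middle
Things that resemble listed ones, but are neither listed nor needed, are in the scene too. What is shaped like the timer but purple or red is not meant.

How it is judged (in metres and radians):
On the way, in this order (a step that is already met when the one before it is completed fails the run):
1. the timer's bar is pressed in (value of joint bar above 0.006 m and value of joint cup below 0.002 m), for 0.1 s.
2. the mixer's cup is held down for two seconds (value of joint each of cup, bar above 0.006 m and value of joint round_key below 0.004 m), for 1.8 s.
3. with the cup up again, the power box's round key is pressed in (value of joint round_key above 0.006 m and value of joint cup below 0.002 m), for 0.1 s.
At the end, for the whole second after the job is handed in: The timer's bar and the power box's round key are both in (at least 5.5 of their 8 mm), the mixer's cup is up (within 2 mm), timer and power box stand flat and at rest within 15 mm of where they began, and every bystander is within 15 mm of where it began (value of joint each of bar, round_key above 0.0055 m and value of joint cup below 0.002 m and linear speed of each of timer, powerbox below 0.01 m/s and distance of each of timer, powerbox, specimen_jar, reagent_bottle, beaker, petri_dish, slide_box, tube_rack, marker from where it was at the start of the episode below 0.015 m and angle between each of timer, powerbox's own z axis and vertical below 0.05 rad); the robot touches nothing.
It fails at once if the mixer's cup or the round key is pressed while the timer has not been started (value of joint bar below 0.005 m and value of joint any of cup, round_key above 0.004 m).
It fails at once if one of the three devices is pressed hard or struck (over 25 N) (contact force between any of the fingers, the arm and mixer above 25 N or contact force between any of the fingers, the arm and timer above 25 N or contact force between any of the fingers, the arm and powerbox above 25 N).
It fails at once if the timer or the power box is lifted, tipped or pushed away (15 mm, 0.15 rad) (distance of any of timer, powerbox from where it was at the start of the episode above 0.015 m or height (world z) of any of timer, powerbox above 0.008 m or angle between any of timer, powerbox's own z axis and vertical above 0.15 rad).
It fails at once if a bystander is moved more than 15 mm or tipped (distance of any of specimen_jar, reagent_bottle, beaker, petri_dish, slide_box, tube_rack, marker from where it was at the start of the episode above 0.015 m or angle between any of specimen_jar, reagent_bottle, beaker, petri_dish, slide_box, tube_rack's own z axis and vertical above 0.3 rad).
It also fails if it takes over 64 s, if anything falls off the work surface, if the arm or the gripper's body presses on something with over 40 N, if the wrist force passes 120 N, or if a joint passes its speed limit or range.

### The arm

A 6-joint arm with a two-finger parallel gripper is mounted at the origin on the work surface. World frame = base frame: x ahead of the robot, y to its left, z up, the work surface at z = 0. Lengths are in mm, angles in rad, forces in N, time in s.
With the tool pointing down it reaches from about 275 to 750 mm from the base axis. Payload 10.2 kg.
Tool frame: the origin (TCP) lies midway between the tips of the shut fingers; the grasp point (between the pads) lies 19 mm behind it (ctrl.pinch_z is the distance from the TCP to the grasp point, in mm); x points along the fingers, z is the direction in which the jaws open and shut, and the axes are right-handed (so a half turn about x gives the same grasp; the last joint's range is limited). The gripper opens to 85 mm and grips with 20 to 120 N. Pads are 22 mm wide; open, the fingers measure 114 mm over their backs; the gripper's body (76 mm by 85 mm) begins 54 mm behind the grasp point. The pads swing forward as they close: fully open they stand 13 mm farther back than shut.
Start: joints at [0.966, 0.313, 1.498, -0, 1.331, -0.223], TCP at [195.623, 487.199, 231.294] pointing down, gripper open.
Joint ranges: [-2.94, 2.94], [-0.97, 2.17], [0.19, 2.56], [-1.23, 4.37], [0.02, 3.11], [-2.88, 2.88]. Speed limits (rad/s): [2.39, 2.39, 3.01, 3.14, 3.14, 3.14].

### API

Orientations are given as a unit quaternion [w, x, y, z].
In Python, from rig import ctrl, capture, workorder, nets gives the robot as it stands. The module is installed in compiled form; this text tells all that it offers.
- The arm moves only by the tool send_rows, never from a script. Its argument "rows" is text: rows parted by semicolons, each of 5 numbers parted by spaces: the opening, from 0 (shut) to 1 (fully open), then the shift along the tool's x, y, z in cm, then the turn about the tool's x in units of 5 degrees (1.0 is 5 degrees). In form: grip x y z yaw; .... A call has 1 to 12 rows; each row is the pose to reach, as a shift and turn from the pose commanded when the call began, along the tool's axes at that moment; what a row does not reach only later rows make up. A row lasts 1/10 s, in which the tool goes at most 50 mm and 8.59 degrees, less where a joint would pass 70% of its speed; a pose out of reach is approached as far as the arm can. A call with a gripper value outside its range is refused whole. The fingers move at their own pace and stop on an object; "grip_force" is the grip in N (left out, the last holds). Time passes only in rows, so rows that repeat a pose let the fingers close. It gives the time, the measured TCP pose, the force and the opening at its end, in the units of the state.
- ctrl.sense(): the state, without advancing time (a new reading comes with each control period).
- capture(name): name is "side" or "top" or "wrist"; returns a dict with "pixels" (400x640x3 uint8, red, green, blue), "intrinsics" (3x3 intrinsics, pixels), "dist" ([k1, k2, p1, p2, k3] as OpenCV has them; the pictures are not rectified), "view" (4x4, takes a point from world to camera coordinates); the wrist camera has in their place "mount" (4x4, takes a point from camera to tool coordinates, whose origin is the TCP and whose axes are the tool frame's). Camera axes: x right, y down, z forward; pixel columns grow to the right and rows downward; lengths in mm; the calibration is good to about 2 mm. A picture is of the moment at which its call begins: read the wrist's pose just before it. There is no depth.
- workorder.finish_job(): hands the job in, once; it reports no verdict.
Trained networks look in a picture, given as the dict that the camera call returned (one of the last four; its "shot" number tells which), for a name from the list of things; names that differ only in an ending like _2 or _b are one class to them, and where a whole thing is asked for, a point or a joint stands for the part that bears it (a point fixed in the world has none). Each returns a list of dicts, best first, with "confidence" (0 to 1); they miss things now and then, are a little off and sometimes report something else, mostly with a low value. They report only what shows in the picture. A call takes as long as a camera call. They do not tell look-alikes from the thing itself.
- nets.boxes_of(picture, target): "location" ([x, y, z] in mm, in world coordinates, good to about 4 mm: the middle of the surface that is visible of it).
- nets.spot_point(picture, target): "location" ([x, y, z] in mm, in world coordinates, good to about 4 mm: a listed point, or the origin of a listed thing).
The state is a dict: "time_s": time; "joints": joint angles; "dq": joint speeds; "tau": joint torques, N m; "eef_pos": TCP position; "ee_rot": TCP orientation; "force": force on the tool from outside, world axes, zero at the start; "wrist_torque": the same for the moment, N m; "grip_width": opening from 0.0 (shut) to 1.0 (fully open).
Only numpy, scipy, OpenCV 4.12 (cv2) and the standard library are available. Lean on these libraries where they do the work, as an engineer would, in place of code of your own. Each camera call takes 0.05 s, during which the arm holds its last target.

## Working session

There is one attempt and no reset: what is moved stays moved. The work goes in short steps, Python scripts to look and compute and a tool call to move; the robot and the scene stay as the last step left them, time stands still between calls to the robot, and variables do not carry over. Pictures are saved under pics/ and viewed, and the job is handed in when it is done.

Besides the shell and the picture viewer there is one more tool, called after "Emit:" as name(argument=value, ...) on one line, values as JSON. send_rows: Moves the arm, as the interface text tells. Its arguments: {"type":"object","properties":{"rows":{"type":"string"},"grip_force":{"type":"number"}},"required":["rows"]}

```bash
mkdir -p pics; python3 - <<'E'
from rig import ctrl,capture,nets
import cv2,numpy as np
s=ctrl.sense();print(s)
for n in ["top","side"]:
    p=capture(n);cv2.imwrite(f"pics/{n}0.png",p["pixels"][:,:,::-1])
    for t in ["cup_top","bar_top","round_key_top","timer","powerbox","mixer"]:
        print(n,t,[(np.round(d["location"]).tolist(),round(d["confidence"],2)) for d in nets.spot_point(p,t)])
    print(p["intrinsics"],p["dist"],p["view"])
E
```

```text
{'time_s': 0.0, 'joints': array([ 9.65584438e-01,  3.13451379e-01,  1.49847190e+00, -2.86058093e-07,
        1.33099195e+00, -2.23421568e-01]), 'dq': array([ 0.00173657, -0.00024564,  0.00212305,  0.00116082,  0.00099465,
       -0.00053803]), 'tau': array([-3.50692553e-04, -4.12267900e+01, -2.59740347e+01, -1.77770071e-04,
        4.19085860e-03, -1.85671365e-05]), 'eef_pos': array([195.47123585, 486.96462048, 230.72126666]), 'ee_rot': array([ 0.58535045, -0.39621804,  0.58622192,  0.39587873]), 'force': array([-0.28046831,  0.42137101, -0.5088278 ]), 'wrist_torque': array([-0.01903777,  0.03024899, -0.08602323]), 'grip_width': 1.0001156235794908}
top cup_top [([612.0, -42.0, 129.0], 0.74)]
top bar_top [([494.0, -261.0, 46.0], 0.66), ([301.0, -295.0, 47.0], 0.55), ([651.0, -436.0, 44.0], 0.48)]
top round_key_top [([494.0, 288.0, 56.0], 0.47)]
top timer [([648.0, -417.0, 1.0], 0.71), ([508.0, -267.0, -4.0], 0.6)]
top powerbox [([516.0, 284.0, -2.0], 0.71)]
top mixer [([596.0, -34.0, -1.0], 0.77)]
[[455.27594428   0.         309.56515651]
 [  0.         455.27594428 203.20761021]
 [  
[... 545 characters left out ...]
 -36.0, 128.0], 0.74), ([491.0, 286.0, 56.0], 0.4)]
side timer [([648.0, -416.0, -2.0], 0.93), ([303.0, -318.0, 1.0], 0.56)]
side powerbox [([511.0, 286.0, -1.0], 0.65), ([610.0, -38.0, 129.0], 0.32)]
side mixer [([596.0, -38.0, -1.0], 0.55)]
[[384.77098712   0.         320.11224167]
 [  0.         384.77098712 202.11341513]
 [  0.           0.           1.        ]] [-0.02456892  0.          0.          0.          0.        ] [[ 9.47888937e-01 -3.18443811e-01 -1.00051169e-02 -5.06695090e+02]
 [-1.73257299e-01 -4.88860062e-01 -8.54984063e-01  1.77278352e+02]
 [ 2.67373281e-01  8.12163394e-01 -5.18557759e-01  9.25630931e+02]
 [ 0.00000000e+00  0.00000000e+00  0.00000000e+00  1.00000000e+00]]
```

View pics/top0.png

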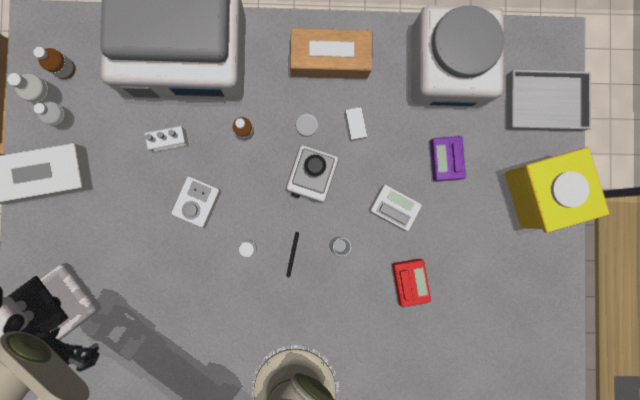

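View pics/side0.png

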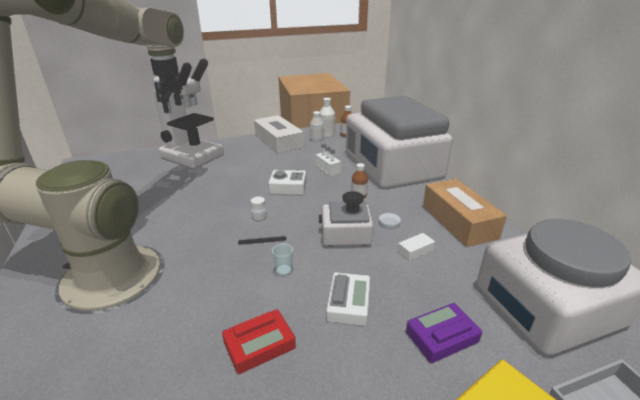

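```bash
cat > h.py <<'E'
import cv2,numpy as np
def proj(p,X):
    V=p["view"];r,_=cv2.Rodrigues(V[:3,:3]);return cv2.projectPoints(np.array([X],float),r,V[:3,3],p["intrinsics"],p["dist"])[0].ravel()
def back(p,uv,z):
    q=cv2.undistortPoints(np.array([[uv]],float),p["intrinsics"],p["dist"]).ravel()
    V=p["view"];R=V[:3,:3];c=-R.T@V[:3,3];d=R.T@np.array([q[0],q[1],1]);return c+d*(z-c[2])/d[2]
E
python3 - <<'E'
from rig import capture
from h import *
out=[]
for n in ["top","side"]:
    p=capture(n)
    row=[]
    for X in [(493,-261,48),(612,-40,126),(493,287,58)]:
        u=proj(p,X);print(n,X,u.round(1))
        im=p["pixels"][:,:,::-1];x,y=np.round(u).astype(int)
        c=cv2.resize(im[y-25:y+25,x-25:x+25],(260,260),interpolation=cv2.INTER_CUBIC)
        cv2.drawMarker(c,(int((u[0]-x+25.5)*5.2),int((u[1]-y+25.5)*5.2)),(0,0,255),0,12,1)
        row.append(c)
    out.append(np.hstack(row))
cv2.imwrite("pics/crop.png",np.vstack(out))
E
```

```text
top (493, -261, 48) [393.7 213.1]
top (612, -40, 126) [314.5 164.3]
top (493, 287, 58) [190.4 209.1]
side (493, -261, 48) [340.4 285.7]
side (612, -40, 126) [353.1 195.5]
side (493, 287, 58) [280.  172.2]
```

View pics/crop.png

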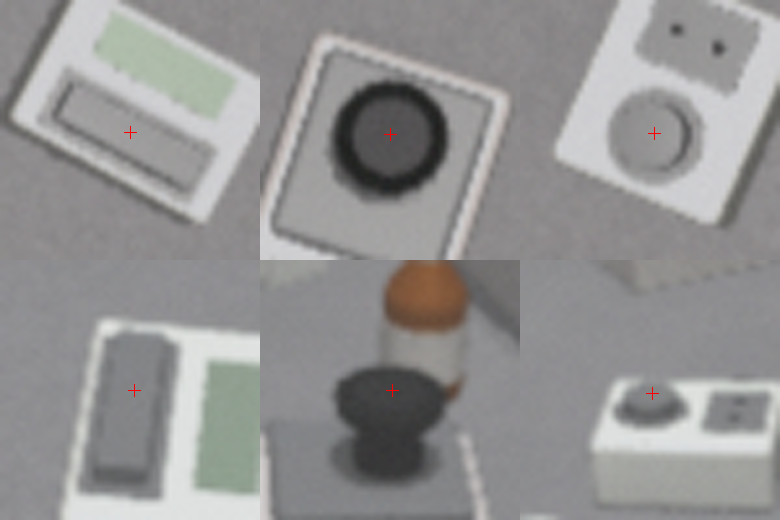

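```bash
cat >> h.py <<'E'
from scipy.spatial.transform import Rotation as Ro
def to(s,X):
    w,x,y,z=s["ee_rot"];R=Ro.from_quat([x,y,z,w]).as_matrix();return R.T@(np.array(X)-s["eef_pos"])/10
E
python3 - <<'E'
from rig import ctrl
from h import *
s=ctrl.sense();w,x,y,z=s["ee_rot"];print(Ro.from_quat([x,y,z,w]).as_matrix().round(3))
print(to(s,(490,-264,200)))
E
```

```text
[[ 0.    -0.928  0.373]
 [-0.     0.373  0.928]
 [-1.    -0.    -0.   ]]
[  3.13208552 -55.30829877 -58.73939364]
```

Emit:
send_rows(rows="0 1 -18 -19 0;0 1 -18 -19 0;0 1 -18 -19 0;0 1 -18 -19 0;0 1 -18 -19 0;0 1 -18 -19 0;0 1 -36 -38 0;0 1 -36 -38 0;0 1 -36 -38 0;0 1 -36 -38 0;0 1 -36 -38 0;0 1 -36 -38 0", grip_force=30)

```text
time_s: 2.0
eef_pos: [389.3, -3.4, 221.4]
ee_rot: [0.587, -0.395, 0.587, 0.394]
force: [0.4, 0.4, 0.2]
grip_width: -0.0
```

Emit:
send_rows(rows="0 2 -19.3 -20.7 0;0 2 -19.3 -20.7 0;0 2 -19.3 -20.7 0;0 2 -19.3 -20.7 0;0 2 -19.3 -20.7 0;0 2 -19.3 -20.7 0;0 2 -19.3 -20.7 0;0 2 -19.3 -20.7 0;0 2 -19.3 -20.7 0;0 2 -19.3 -20.7 0")

```text
time_s: 3.0
eef_pos: [490.1, -262.5, 201.8]
ee_rot: [0.586, -0.397, 0.585, 0.396]
force: [0.3, -0.1, 0.7]
grip_width: 0.002
```

```bash
python3 - <<'E'
from rig import ctrl,capture,nets
from h import *
s=ctrl.sense();print(s["time_s"],s["eef_pos"],s["force"],s["grip_width"],to(s,(490,-264,48)))
p=capture("wrist");cv2.imwrite("pics/w1.png",p["pixels"][:,:,::-1])
print(p["mount"])
print(nets.spot_point(p,"bar_top"))
E
```

```text
3.0 [ 490.13675897 -262.46190593  201.76556139] [ 0.28074562 -0.10067006  0.65357608] 0.0017241954052744104 [15.37658716 -0.03757588 -0.14655492]
[[ 5.29215950e-04 -2.97823524e-01  9.54620798e-01 -1.43823858e+02]
 [-3.70995540e-04 -9.54620925e-01 -2.97823358e-01  7.54880207e+01]
 [ 9.99999791e-01 -1.96547187e-04 -6.15691818e-04  1.28923533e+00]
 [ 0.00000000e+00  0.00000000e+00  0.00000000e+00  1.00000000e+00]]
[{'location': [300.4, -297.0, 50.1], 'confidence': 0.91}, {'location': [490.6, -263.8, 47.9], 'confidence': 0.78}, {'location': [654.0, -437.8, 47.5], 'confidence': 0.61}]
```

View pics/w1.png

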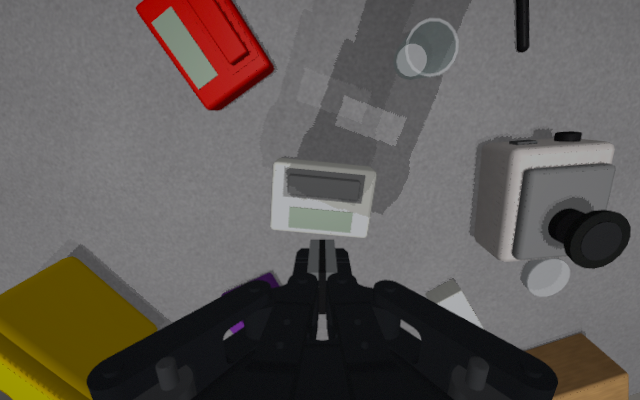

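The top view has three timer-shaped things: white at (397,208), purple at (449,158) and red at (412,283). I choose the white one. The wrist view shows its long grey bar at (325,185), just ahead of the shut fingertips, and the network agrees on (490,-264).

Emit:
send_rows(rows="0 4 0 -0.15 0;0 8 0 -0.15 0;0 11 0 -0.15 0;0 13 0 -0.15 0;0 14 0 -0.15 0;0 14 0 -0.15 0;0 14 0 -0.15 0")

```text
time_s: 3.8
eef_pos: [490.0, -265.2, 62.4]
ee_rot: [0.586, -0.397, 0.586, 0.396]
force: [0.1, -1.0, 0.0]
grip_width: 0.002
```

Emit:
send_rows(rows="0 0.2 0 0 0;0 0.4 0 0 0;0 0.6 0 0 0;0 0.8 0 0 0;0 1 0 0 0;0 1.1 0 0 0;0 1.2 0 0 0;0 1.3 0 0 0;0 1.4 0 0 0;0 1.4 0 0 0")

```text
time_s: 4.8
eef_pos: [489.6, -265.0, 47.4]
ee_rot: [0.586, -0.396, 0.586, 0.396]
force: [-1.2, -0.6, 0.8]
grip_width: -0.002
```

Emit:
send_rows(rows="0 0.1 0 0 0;0 0.2 0 0 0;0 0.3 0 0 0;0 0.4 0 0 0;0 0.4 0 0 0")

```text
time_s: 5.3
eef_pos: [489.5, -265.0, 43.2]
ee_rot: [0.586, -0.396, 0.586, 0.396]
force: [-0.8, -0.1, 2.5]
grip_width: 0.001
```

Emit:
send_rows(rows="0 0.1 0 0 0;0 0.2 0 0 0;0 0.25 0 0 0;0 0.25 0 0 0")

```text
time_s: 5.7
eef_pos: [489.6, -265.0, 40.7]
ee_rot: [0.586, -0.396, 0.586, 0.396]
force: [-1.0, 0.1, 3.0]
grip_width: 0.002
```

Emit:
send_rows(rows="0 0.05 0 0 0;0 0.1 0 0 0;0 0.1 0 0 0")

```text
time_s: 6.0
eef_pos: [489.6, -265.0, 40.0]
ee_rot: [0.586, -0.396, 0.586, 0.396]
force: [-1.3, 1.4, 6.0]
grip_width: -0.001
```

```bash
python3 - <<'E'
from rig import ctrl,capture
from h import *
s=ctrl.sense();print(s["time_s"],s["eef_pos"],s["force"])
p=capture("wrist");cv2.imwrite("pics/w2.png",p["pixels"][:,:,::-1])
s=ctrl.sense();print(s["time_s"],s["eef_pos"],s["force"])
E
```

```text
6.0 [ 489.56811239 -265.00061831   40.03802687] [-1.26697787  1.35419978  6.03277257]
6.05 [ 489.59969054 -264.99312406   40.03373466] [-2.02885918  1.21943337  6.75033201]
```

View pics/w2.png

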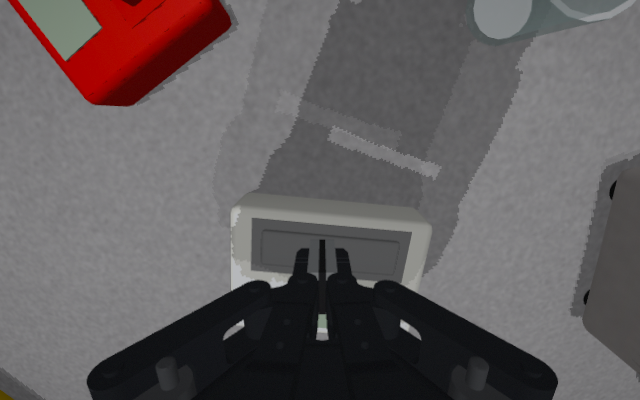

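The fingertip is on the bar around (330,255), and the force has risen to about 6 N at z = 40. One small extra nudge, then up and over to the mixer.

Emit:
send_rows(rows="0 0.03 0 0 0;0 0.05 0 0 0;0 0.05 0 0 0")

```text
time_s: 6.35
eef_pos: [489.6, -265.1, 40.0]
ee_rot: [0.586, -0.396, 0.586, 0.396]
force: [-3.0, 2.8, 11.9]
grip_width: 0.003
```

Emit:
send_rows(rows="0 -1 0 0 0;0 -3 0 0 0;0 -7 0 0 0;0 -11 0 0 0;0 -15 0 0 0;0 -15 0 0 0;0 -15 0 0 0")

```text
time_s: 7.05
eef_pos: [489.6, -265.0, 189.7]
ee_rot: [0.586, -0.396, 0.586, 0.396]
force: [0.4, 0.9, -0.2]
grip_width: 0.002
```

```bash
python3 - <<'E'
from rig import ctrl,capture,nets
from h import *
s=ctrl.sense();print(s["time_s"],s["eef_pos"],s["force"],to(s,(610,-40,190)))
p=capture("wrist")
for t in ["bar_top","cup_top"]: print(nets.spot_point(p,t))
q=capture("side");im=q["pixels"][:,:,::-1]
cv2.imwrite("pics/s3.png",np.vstack([cv2.resize(im[255:335,300:400],(600,480))]))
E
```

```text
7.05 [ 489.60212994 -264.99378656  189.67400226] [ 0.40076978  0.86232158 -0.22828409] [-0.03813708 -2.79104076 25.36509828]
[{'location': [488.6, -261.4, 43.9], 'confidence': 0.91}, {'location': [299.1, -298.5, 49.1], 'confidence': 0.56}]
[{'location': [611.9, -41.4, 123.5], 'confidence': 0.72}]
```

View pics/s3.png

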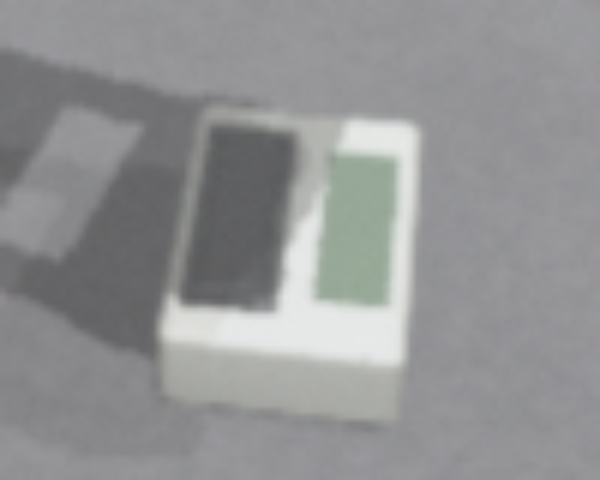

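The bar now lies nearly flush with the casing, at about (240,215) in the crop. Next is the mixer cup.

Emit:
send_rows(rows="0 0 -0.5 5 0;0 0 -1.2 10 0;0 0 -1.8 15 0;0 0 -2.4 20 0;0 0 -2.9 25.4 0;0 1 -2.9 25.4 0;0 3 -2.9 25.4 0;0 5 -2.9 25.4 0;0 5.4 -2.9 25.4 0;0 5.4 -2.9 25.4 0;0 5.4 -2.9 25.4 0")

```text
time_s: 8.35
eef_pos: [611.4, -40.5, 136.1]
ee_rot: [0.586, -0.396, 0.586, 0.396]
force: [0.6, -0.2, 0.1]
grip_width: 0.002
```

```bash
python3 - <<'E'
from rig import ctrl,capture
from h import *
s=ctrl.sense();print(s["time_s"],s["eef_pos"],s["force"],to(s,(611,-40,126)))
ims=[]
for n in["wrist","side"]:
    p=capture(n);im=p["pixels"][:,:,::-1]
    ims.append(cv2.resize(im[150:350,200:440] if n=="wrist" else im[120:240,300:444],(480,400)) if n=="wrist" else cv2.resize(im[140:240,310:390],(320,400)))
cv2.imwrite("pics/m1.png",np.hstack(ims))
E
```

```text
8.35 [611.38220173 -40.50345112 136.08064712] [ 0.55261444 -0.16211124  0.0750712 ] [1.00800854 0.05532531 0.03236926]
```

View pics/m1.png

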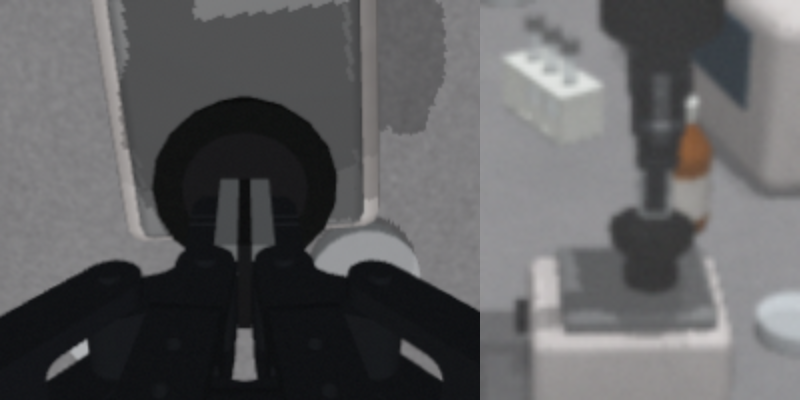

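The shut fingertips (wrist crop 245,185) are centred over the cup. I press in slow steps.

Emit:
send_rows(rows="0 0.3 0 0 0;0 0.6 0 0 0;0 0.8 0 0 0;0 1 0 0 0;0 1.1 0 0 0;0 1.2 0 0 0;0 1.3 0 0 0;0 1.4 0 0 0;0 1.5 0 0 0;0 1.6 0 0 0;0 1.6 0 0 0")

```text
time_s: 9.55
eef_pos: [611.1, -40.1, 119.3]
ee_rot: [0.586, -0.396, 0.586, 0.396]
force: [-2.7, -0.2, 4.7]
grip_width: 0.001
```

Emit:
send_rows(rows="0 0.05 0 0 0;0 0.1 0 0 0;0 0.15 0 0 0;0 0.15 0 0 0")

```text
time_s: 9.95
eef_pos: [611.1, -40.1, 118.1]
ee_rot: [0.586, -0.396, 0.586, 0.396]
force: [-3.8, 0.5, 5.3]
grip_width: 0.001
```

Emit:
send_rows(rows="0 0.05 0 0 0;0 0.05 0 0 0;0 0.05 0 0 0;0 0.05 0 0 0;0 0.05 0 0 0;0 0.05 0 0 0;0 0.05 0 0 0;0 0.05 0 0 0;0 0.05 0 0 0;0 0.05 0 0 0;0 0.05 0 0 0;0 0.05 0 0 0")

```text
time_s: 11.15
eef_pos: [611.1, -40.1, 118.0]
ee_rot: [0.586, -0.396, 0.586, 0.396]
force: [-4.9, 0.9, 8.5]
grip_width: 0.002
```

Emit:
send_rows(rows="0 0 0 0 0;0 0 0 0 0;0 0 0 0 0;0 0 0 0 0;0 0 0 0 0;0 0 0 0 0;0 0 0 0 0;0 0 0 0 0;0 0 0 0 0;0 0 0 0 0;0 0 0 0 0;0 0 0 0 0")

```text
time_s: 12.35
eef_pos: [611.1, -40.1, 118.0]
ee_rot: [0.586, -0.396, 0.586, 0.396]
force: [-4.3, 0.8, 9.3]
grip_width: 0.001
```

Emit:
send_rows(rows="0 0 0 0 0;0 0 0 0 0;0 0 0 0 0;0 0 0 0 0;0 0 0 0 0")

```text
time_s: 12.85
eef_pos: [611.1, -40.0, 118.0]
ee_rot: [0.586, -0.396, 0.586, 0.396]
force: [-4.5, 0.7, 9.8]
grip_width: -0.001
```

```bash
python3 - <<'E'
from rig import ctrl
from h import *
s=ctrl.sense();print(s["time_s"],s["eef_pos"],s["force"])
s["eef_pos"]=s["eef_pos"]+[0,0,62]
print(to(s,(492,288,180)))
E
```

```text
12.85 [611.10889722 -40.04367188 117.9823877 ] [-4.52203848  0.70130465  9.81022392]
[-1.17971180e-02  2.32725644e+01  2.60073723e+01]
```

The cup has been at its stop (z = 118) for about 2.9 s. Now I let it up and cross to the power box.

Emit:
send_rows(rows="0 -0.4 0 0 0;0 -0.8 0 0 0;0 -1.5 0 0 0;0 -3 0 0 0;0 -6.2 0 0 0;0 -6.2 0 0 0")

```text
time_s: 13.45
eef_pos: [612.8, -40.4, 183.5]
ee_rot: [0.588, -0.398, 0.584, 0.394]
force: [0.3, -0.1, 0.5]
grip_width: 0.002
```

Emit:
send_rows(rows="0 0 3.3 3.7 0;0 0 6.7 7.4 0;0 0 10 11.2 0;0 0 13.3 14.9 0;0 0 16.6 18.6 0;0 0 20 22.3 0;0 0 23.3 26 0;0 0 23.3 26 0;0 0 23.3 26 0")

```text
time_s: 14.35
eef_pos: [491.3, 288.8, 179.0]
ee_rot: [0.585, -0.397, 0.585, 0.397]
force: [0.2, -0.3, 0.0]
grip_width: -0.001
```

```bash
python3 - <<'E'
from rig import ctrl,capture,nets
from h import *
s=ctrl.sense();print(s["time_s"],s["eef_pos"],s["force"])
p=capture("wrist");cv2.imwrite("pics/w4.png",p["pixels"][:,:,::-1])
print(nets.spot_point(p,"round_key_top"))
q=capture("side");print(nets.spot_point(q,"cup_top"),nets.spot_point(q,"round_key_top"))
s=ctrl.sense();print(to(s,(492,288,68)))
E
```

```text
14.35 [491.33560514 288.78827622 178.95752824] [ 0.2023043  -0.26734861  0.0191435 ]
[{'location': [490.0, 293.1, 59.3], 'confidence': 0.63}]
[{'location': [612.1, -36.3, 126.3], 'confidence': 0.72}] [{'location': [491.7, 284.8, 56.9], 'confidence': 0.53}]
[11.12192923  0.06909732  0.08414772]
```

View pics/w4.png

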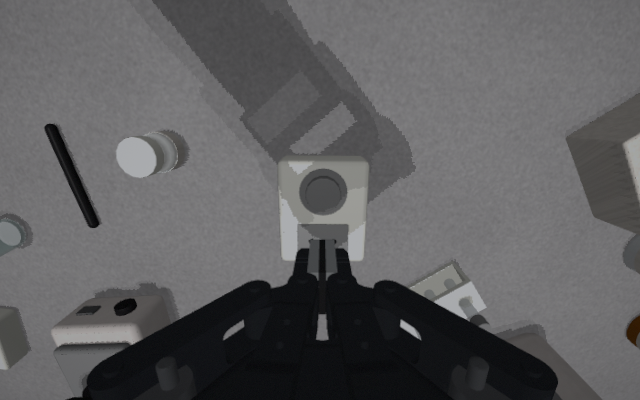

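The wrist view shows the round key at (323,193), in line with the fingertips. Sources agree on (491,288) to within a few mm.

Emit:
send_rows(rows="0 4 0 0 0;0 7 0 0 0;0 9.5 0 0 0;0 10.7 0 0 0;0 10.7 0 0 0;0 10.7 0 0 0")

```text
time_s: 15.2
eef_pos: [492.5, 288.0, 73.4]
ee_rot: [0.586, -0.396, 0.585, 0.396]
force: [0.4, 0.4, 0.3]
grip_width: -0.003
```

```bash
python3 - <<'E'
from rig import ctrl,capture,nets
from h import *
s=ctrl.sense();print(s["time_s"],s["eef_pos"],s["force"],to(s,(492,288,58)))
ims=[]
p=capture("wrist");im=p["pixels"][:,:,::-1];ims.append(cv2.resize(im[150:350,200:440],(480,400)))
q=capture("side");im=q["pixels"][:,:,::-1];ims.append(cv2.resize(im[140:200,260:308],(320,400)))
cv2.imwrite("pics/k1.png",np.hstack(ims))
E
```

```text
15.2 [492.52312432 287.96298412  73.41041374] [0.40424488 0.41718113 0.33029304] [ 1.54095735  0.05188614 -0.01780704]
```

View pics/k1.png

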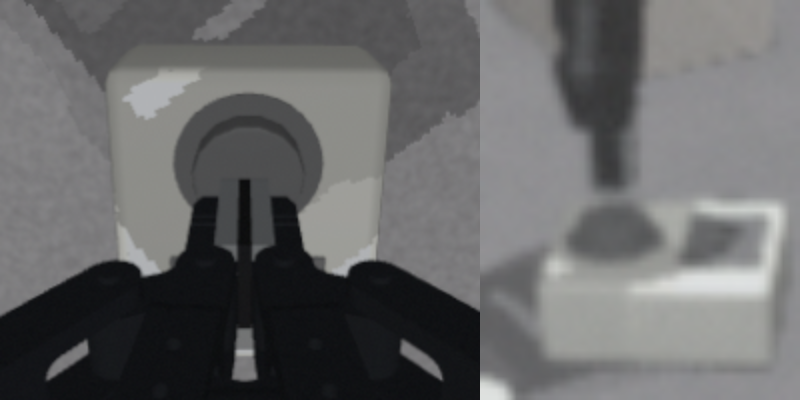

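The fingertips are over the key's disc. I press in slow steps to z = 50.

Emit:
send_rows(rows="0 0.4 0 0 0;0 0.8 0 0 0;0 1.1 0 0 0;0 1.3 0 0 0;0 1.4 0 0 0;0 1.5 0 0 0;0 1.6 0 0 0;0 1.7 0 0 0;0 1.8 0 0 0;0 1.9 0 0 0;0 2 0 0 0;0 2 0 0 0")

```text
time_s: 16.5
eef_pos: [491.7, 288.0, 52.1]
ee_rot: [0.586, -0.396, 0.586, 0.396]
force: [-2.4, -0.2, 1.4]
grip_width: 0.001
```

Emit:
send_rows(rows="0 0.1 0 0 0;0 0.2 0 0 0;0 0.27 0 0 0;0 0.27 0 0 0")

```text
time_s: 16.9
eef_pos: [491.7, 288.1, 50.0]
ee_rot: [0.586, -0.396, 0.586, 0.396]
force: [-4.3, -2.3, 8.9]
grip_width: -0.003
```

Emit:
send_rows(rows="0 0.03 0 0 0;0 0.03 0 0 0;0 0.03 0 0 0")

```text
time_s: 17.2
eef_pos: [491.8, 288.1, 50.0]
ee_rot: [0.586, -0.396, 0.586, 0.396]
force: [-5.6, -2.5, 11.3]
grip_width: -0.001
```

Emit:
send_rows(rows="0 -0.5 0 0 0;0 -1.5 0 0 0;0 -4 0 0 0;0 -8 0 0 0;0 -12 0 0 0;0 -16 0 0 0;0 -18 0 0 0;0 -18 0 0 0;0 -18 0 0 0")

```text
time_s: 18.1
eef_pos: [491.6, 288.0, 229.0]
ee_rot: [0.586, -0.396, 0.586, 0.396]
force: [0.9, 0.9, -0.3]
grip_width: 0.002
```

```bash
python3 - <<'E'
from rig import ctrl,capture,nets
from h import *
s=ctrl.sense();print(s["time_s"],s["eef_pos"],s["force"])
q=capture("side");im=q["pixels"][:,:,::-1];cv2.imwrite("pics/s9.png",im)
for t in ["cup_top","bar_top","round_key_top","timer","powerbox"]: print(t,[(np.round(d["location"]).tolist(),round(d["confidence"],2)) for d in nets.spot_point(q,t)])
w=capture("wrist");im2=w["pixels"][:,:,::-1]
cv2.imwrite("pics/k9.png",np.hstack([cv2.resize(im[140:340,220:420],(400,400)),cv2.resize(im2[60:260,220:420],(400,400))]))
E
```

```text
18.1 [491.63111943 287.95281904 228.97640286] [ 0.86077975  0.87583216 -0.30682547]
cup_top [([612.0, -36.0, 129.0], 0.82)]
bar_top [([490.0, -262.0, 39.0], 0.85), ([652.0, -436.0, 44.0], 0.61)]
round_key_top [([490.0, 287.0, 47.0], 0.54)]
timer [([508.0, -267.0, -0.0], 0.96), ([648.0, -419.0, 2.0], 0.82), ([302.0, -317.0, 4.0], 0.82), ([373.0, 10.0, 2.0], 0.24)]
powerbox [([513.0, 283.0, -2.0], 0.81)]
```

View pics/k9.png

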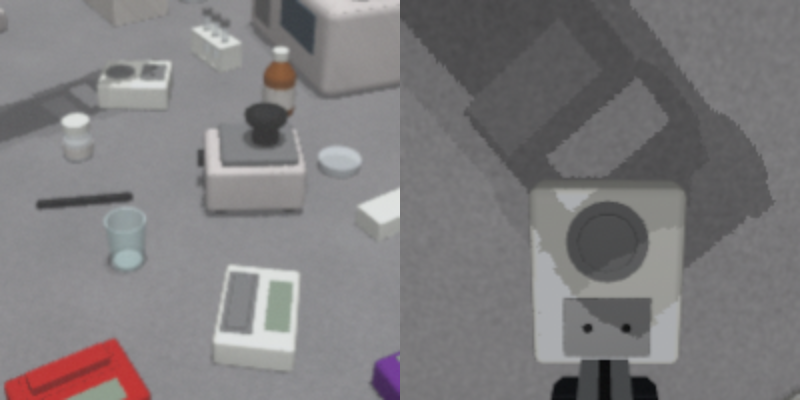

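View pics/s9.png

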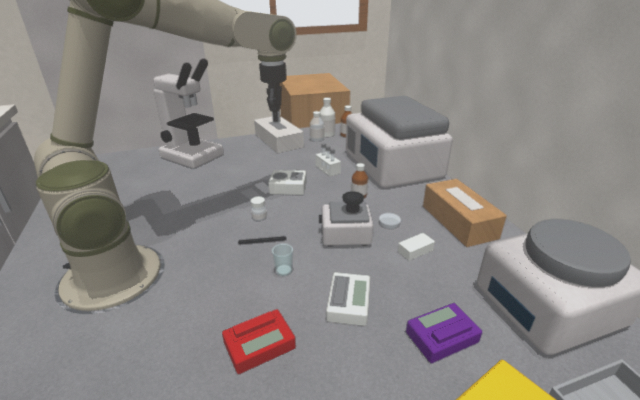

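The bar (340,290) and round key (281,176) are both in, the cup (353,197) is up, nothing has shifted, and the arm is clear at z = 229. I am handing the job in.

```bash
python3 -c "
from rig import workorder
print(workorder.finish_job())"
```

```text
the job is handed in; nothing more can be done
None
```

I pressed all three devices in order with the shut fingertips and handed the job in at about 18 s. `finish_job` gives no verdict, so success rests on my own checks.

| Step | Fingertip height at the stop | Highest force reading | Result |
|---|---|---|---|
| White timer's bar | 40.0 mm | about 12 N | stayed in |
| Mixer cup | 118.0 mm | about 10 N | held about 2.9 s, then let up |
| Power box's round key | 50.0 mm | about 11 N | stayed in |

- **Final check:** in the last side and wrist pictures the bar and the key are in and the cup is up. The network put their tops at about 39, 47 and 129 mm. The timer and power box show no shift beyond the few millimetres of network error. The bystanders I can see look unmoved by eye; I did not measure them.
- **Disagreements:** before its press, the network's estimates of the round key differed between views by up to about 8 mm in y (285 to 293 mm). I aimed at 288 mm, and the close crop showed the fingertips over the key. The network also reported the red and purple timers as the timer; I ruled those out by colour.
- **Sideways force:** it reached about 6 N while pressing, with no visible movement.

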